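# Hold a new lid handle flush on a tilted bin

### The arm

A 7-joint arm with a two-finger parallel gripper is mounted at the origin on the work surface. World frame = base frame: x ahead of the robot, y to its left, z up, the work surface at z = 0. Lengths are in m, angles in rad, forces in N, time in s.
With the tool pointing down it reaches from about 0.4 to 0.9 m from the base axis. Payload 5.5 kg.
Tool frame: the origin (TCP) lies midway between the tips of the shut fingers; the grasp point (between the pads) lies 19 mm behind it; z points along the fingers, y is the line along which they close (so a half turn about z gives the same grasp; the last joint's range is limited). The gripper opens to 92 mm and grips with 3 to 60 N. Pads are 19 mm wide; open, the fingers measure 130 mm over their backs; the gripper's body (75 mm by 190 mm) begins 47 mm behind the grasp point.
Start: joints at [-1.047, 0.501, -0.427, 1.55, 0.221, 1.138, -0.21], TCP at [0.168, 0.628, 0.206] pointing down, gripper open.
Joint ranges: [-2.88, 2.88], [-0.31, 2.03], [-1.54, 1.56], [0.2, 2.42], [-1.41, 4.55], [0.19, 2.02], [-2.57, 2.57]. Speed limits (rad/s): [2.57, 2.57, 3.14, 3.14, 3.14, 3.14, 3.14].

### API

Orientations are given as a unit quaternion [w, x, y, z].
In Python, from rig import sensors, grab_frame, bot, nets gives the robot as it stands.
- The arm moves only by the tool servo_tool, never from a script. Its argument "targets" is one flat list of numbers, 7 for each row, row after row: the turn, a rotation vector about the tool's x, y, z in degrees, then the shift along the tool's x, y, z in m, then the gripper's target within -1 to 1 (shut at 1, half-way at 0, fully open at -1). In form: [wx, wy, wz, x, y, z, fingers, wx, wy, wz, x, y, z, fingers, ...]. A call has 1 to 12 rows; each row is the pose to reach, as a shift and turn from the pose commanded when the call began, along the tool's axes at that moment; what a row does not reach only later rows make up. A row lasts 1/10 s, in which the tool goes at most 50 mm and 8.59 degrees, less where a joint would pass 70% of its speed; a pose out of reach is approached as far as the arm can. A call with a gripper value outside its range is refused whole. The fingers move at their own pace and stop on an object; "force" is the grip in N (left out, the last holds). Time passes only in rows, so rows that repeat a pose let the fingers close. It gives the time, the measured TCP pose, the force, the opening and the grip force at its end, in the units of the state.
- sensors.get_state(): the state, without advancing time (a new reading comes with each control period).
- grab_frame(name): name is "scene" or "top"; returns a dict with "frame" (480x640x3 uint8, blue, green, red), "range_z" (480x640 float32, m along the optical axis (not along the pixel's ray), 0 where there is no reading), "camera_matrix" (3x3 intrinsics, pixels), "eye" and "attitude" of the camera in the world. Camera axes: x right, y up, looking along -z (the intrinsics and any distortion apply to the point x, -y, -z); pixel columns grow to the right and rows downward; lengths in m; the calibration is good to about 2 mm. A picture is of the moment at which its call begins.
- bot.hand_in(): hands the job in; it is judged then, once.
Trained networks look in the newest picture that a camera, given by its name, has taken for a name from the list of things; names that differ only in an ending like _2 or _b are one class to them, and where a whole thing is asked for, a point or a joint stands for the part that bears it (a point fixed in the world has none). Each returns a list of dicts, best first, with "p" (0 to 1); they miss things now and then, are a little off and sometimes report something else, mostly with a low value. They report only what shows in the picture. A call takes as long as a camera call.
- nets.look_for(label, camera): "box" ([left, top, right, bottom] in pixels, round what is visible of it).
- nets.outline_of(label, camera): "pixels" (480x640 bool, what is visible of it) and "box" ([left, top, right, bottom] in pixels, round what is visible of it).
The state is a dict: "time_s": time; "joint_pos": joint angles; "qvel": joint speeds; "effort": joint torques, N m; "ee_pos": TCP position; "tool_rot": TCP orientation; "ft_force": force on the tool from outside, world axes, zero at the start; "moment": the same for the moment, N m; "opening": opening from 0.0 (shut) to 1.0 (fully open); "finger_force": force on a finger pad.
Only numpy, scipy, OpenCV 4.12 (cv2) and the standard library are available. Lean on these libraries where they do the work, as an engineer would, in place of code of your own. Each camera call takes 0.05 s, during which the arm holds its last target. There are 200 camera calls.

### The job

Pick up the stick-on handle and press it, gently but firmly, onto the sloping lid of the bin that has the tall jar standing beside it: in the middle of the lid, its ridge parallel to the lid's front edge, its base plate lying flush on the slope. The adhesive needs pressure to set, so finish while still gripping the handle and holding it pressed there; do not let go. Leave the other bin alone, do not shift the bins' tilt or shove the lid hard, and leave the jars and the other things on the counter where they are.

Things in the scene. Friction and masses are not known exactly. Their poses are not given: they have to be found in the camera images.
- handle: the stick-on lid handle, lying on the counter on its base: steel base plate 46 (x) x 72 (y) x 6 mm with an upright wooden ridge on it, 14 mm thick (x), 60 mm long (y), from 6 to 46 mm above the underside. Origin: centre of the underside of the base plate; z up through the ridge. 0.11 to 0.22 kg. It is the same turned half round about z. Take it by the ridge, fingers across its 14 mm.
- bin_left: bin on the left (+y): steel bracket fixed on the counter (foot 150 x 158 mm, uprights 116 mm high at y +-75 mm) holding a white box (144 x 136 x 98 mm with its flat wooden lid) on stiff pivots, which slip above 6 N m. Origin: underside centre of the foot; z up, x front to back; pivot line along y at z 100 mm, the lid top 52 mm from it. The box leans to its front (-x) by 14 to 33 deg, varying.
- bin_right: bin on the right (-y): steel bracket fixed on the counter (foot 150 x 158 mm, uprights 116 mm high at y +-75 mm) holding a white box (144 x 136 x 98 mm with its flat wooden lid) on stiff pivots, which slip above 6 N m. Origin: underside centre of the foot; z up, x front to back; pivot line along y at z 100 mm, the lid top 52 mm from it. The box leans to its front (-x) by 14 to 33 deg, varying.
- bin_left_lid (a point): centre of the top face of the lid of the left bin (face 144 mm along x, 136 mm along y, plain and bare). The lid rests on a thick rubber seal: it gives 1 mm per 3 N, at most 6 mm, staying parallel. z: outward normal of the face, leaning towards the robot by the bin's tilt; y: parallel to the lid's front edge; x: up the slope, away from the robot.
- bin_right_lid (a point): centre of the top face of the lid of the right bin (face 144 mm along x, 136 mm along y, plain and bare). The lid rests on a thick rubber seal: it gives 1 mm per 3 N, at most 6 mm, staying parallel. z: outward normal of the face, leaning towards the robot by the bin's tilt; y: parallel to the lid's front edge; x: up the slope, away from the robot.
- tall_jar: glass jar, 80 mm across, 190 mm tall, with a dark metal cap; it stands close beside one of the two bins, on its outer side (away from the middle of the counter), about 145 mm from the middle of that bin, and marks it as the one to get the handle. Origin: centre of its underside.
- squat_jar: glass jar, 80 mm across, 85 mm tall, with a dark metal cap; it stands likewise beside the other bin. Origin: centre of its underside. Leave alone.
- tumbler_1: drinking glass upside down, 72 mm across, 85 mm tall, between the bins. Origin: centre of its underside. Leave alone.
- tumbler_2: another such glass, on the near right. Origin: centre of its underside. Leave alone.
- oil_tin: oil tin, 60 x 100 mm, 180 mm tall, at the back in the middle. Origin: centre of its underside. Leave alone.
- mill: wooden pepper mill, 56 mm across, 140 mm tall, on the left. Origin: centre of its underside. Leave alone.
- spice_jar: small jar, 50 mm across, 75 mm tall, on the near left. Origin: centre of its underside. Leave alone.

How it is judged:
On the way:
1. the handle is held in the gripper, clear of the counter (height (world z) of handle above 0.05 m and contact force between the fingers and handle above 2 N), for 0.2 s.
At the end, for the whole second after the job is handed in: the handle, still gripped (over 5 N) and at rest, is pressed with 3 to 30 N on the lid of the bin with the tall jar, within 15 mm of its centre and 4 mm of its face, base within 4 deg of the slope, ridge within 8.6 deg of parallel to the front edge, through the last second (((horizontal distance between tall_jar and bin_left below 0.25 m and distance between handle and bin_left_lid below 0.015 m and angle between the z axis of handle and the z axis of bin_left_lid, either way round below 0.07 rad and angle between the y axis of handle and the y axis of bin_left_lid, either way round below 0.15 rad and z of handle in the frame of bin_left_lid below 0.004 m and contact force between handle and bin_left between 3 and 30 N) or (horizontal distance between tall_jar and bin_right below 0.25 m and distance between handle and bin_right_lid below 0.015 m and angle between the z axis of handle and the z axis of bin_right_lid, either way round below 0.07 rad and angle between the y axis of handle and the y axis of bin_right_lid, either way round below 0.15 rad and z of handle in the frame of bin_right_lid below 0.004 m and contact force between handle and bin_right between 3 and 30 N)) and contact force between the fingers and handle above 5 N and linear speed of handle below 0.02 m/s); the arm keeps its last pose, push and grip.
It fails at once if the other bin (the one without the tall jar) is touched with the handle or pushed by the arm ((horizontal distance between tall_jar and bin_left below 0.25 m and (contact force between handle and bin_right above 0.5 N or contact force between any of the arm, the fingers and bin_right above 2 N)) or (horizontal distance between tall_jar and bin_right below 0.25 m and (contact force between handle and bin_left above 0.5 N or contact force between any of the arm, the fingers and bin_left above 2 N))).
It fails at once if a lid is shifted by more than 12 mm (tilted away; the seal gives up to 6 mm) (distance of any of bin_left_lid, bin_right_lid from where it was at the start of the episode above 0.012 m).
It fails at once if the handle is shoved onto a lid with more than 50 N (contact force between handle and bin_left above 50 N or contact force between handle and bin_right above 50 N).
It fails at once if a bystander is moved by more than 30 mm (distance of any of tall_jar, squat_jar, tumbler_1, tumbler_2, oil_tin, mill, spice_jar from where it was at the start of the episode above 0.03 m).
It also fails if it takes over 38 s, if anything falls off the work surface, if the arm or the gripper's body presses on something with over 40 N, if the wrist force passes 120 N, or if a joint passes its speed limit or range.

## Working session

There is one attempt and no reset: what is moved stays moved. The work goes in short steps, Python scripts to look and compute and a tool call to move; the robot and the scene stay as the last step left them, time stands still between calls to the robot, and variables do not carry over. Pictures are saved under pics/ and viewed, at most 10 in all, crops included, and the job is handed in when it is done.

Besides the shell and the picture viewer there is one more tool, called after "Emit:" as name(argument=value, ...), one argument or row to a line, values as JSON. servo_tool: Moves the arm, as the interface text tells. Its arguments: {"type":"object","properties":{"targets":{"type":"array","items":{"type":"number"}},"force":{"type":"number"}},"required":["targets"]}

```bash
mkdir -p pics; cat > h.py <<'E'
import numpy as np, cv2
from scipy.spatial.transform import Rotation as R
from rig import sensors, grab_frame, bot, nets
def q2R(q): return R.from_quat([q[1],q[2],q[3],q[0]]).as_matrix()
def att(a):
    a=np.array(a,float)
    return q2R(a) if a.size==4 else a.reshape(3,3)
def cloud(f):
    z=f["range_z"];K=np.array(f["camera_matrix"]);v,u=np.mgrid[:480,:640]
    p=np.stack([(u-K[0,2])/K[0,0]*z,-(v-K[1,2])/K[1,1]*z,-z],-1)
    return p@att(f["attitude"]).T+np.array(f["eye"])
E
python3 - <<'E'
from h import *
fs={}
for c in("scene","top"):
    f=grab_frame(c);fs[c]=f;P=cloud(f)
    print(c,{k:np.round(f[k],3).tolist() for k in f if k not in("frame","range_z")})
    cv2.imwrite(f"pics/{c}0.png",f["frame"])
    for n in["handle","bin_left","bin_right","bin_left_lid","tall_jar","squat_jar","tumbler_1","oil_tin","mill","spice_jar"]:
        for d in nets.outline_of(n,c)[:2]:
            m=d["pixels"]&(f["range_z"]>0);q=P[m]
            if len(q):print(n,round(d["p"],2),np.round(d["box"]),np.round(np.median(q,0),3),np.round(np.percentile(q,[3,97],axis=0),3).tolist())
print(sensors.get_state())
E
```

```text
scene {'camera_matrix': [[469.985, 0.0, 312.619], [0.0, 469.985, 231.494], [0.0, 0.0, 1.0]], 'eye': [0.308, -0.109, 1.098], 'attitude': [0.87, 0.126, -0.073, -0.472]}
handle 0.84 [282. 281. 315. 314.] [0.437 0.    0.009] [[0.416, -0.032, 0.003], [0.463, 0.035, 0.049]]
handle 0.51 [353. 132. 408. 195.] [0.761 0.009 0.151] [[0.756, -0.038, 0.018], [0.812, 0.058, 0.181]]
bin_left 0.9 [219. 143. 296. 224.] [0.582 0.206 0.142] [[0.512, 0.136, 0.007], [0.66, 0.285, 0.174]]
bin_right 0.57 [380. 229. 480. 323.] [ 0.606 -0.213  0.14 ] [[0.54, -0.286, 0.008], [0.688, -0.139, 0.181]]
bin_right 0.54 [384. 224. 478. 317.] [ 0.607 -0.21   0.146] [[0.541, -0.277, 0.107], [0.672, -0.141, 0.182]]
bin_left_lid 0.8 [223. 141. 286. 208.] [0.586 0.213 0.15 ] [[0.515, 0.143, 0.124], [0.656, 0.283, 0.175]]
tall_jar 0.88 [462. 290. 530. 334.] [ 0.609 -0.356  0.171] [[0.585, -0.395, 0.028], [0.65, -0.33, 0.194]]
squat_jar 0.76 [185. 148. 225. 189.] [0.563 0.355 0.083] [[0.532, 0.33, 0.001], [0.601, 0.398, 0.089]]
squat_jar 0.42 [282. 281. 317. 315.] [ 0.436 -0.     0.008] [[0.414, -0.033, 0.002], [0.463, 0.0
[... 2087 characters left out ...]
1.04679767,  0.50087992, -0.42700401,  1.55038797,  0.22079638,
        1.13824962, -0.2102874 ]), 'qvel': array([-1.26162257e-03,  1.50196232e-03, -7.06491803e-04, -1.55229689e-03,
        6.02301745e-05, -2.70232709e-03,  1.54984650e-03]), 'effort': array([ 5.19019941e-04, -5.66479754e+01, -5.81066743e+00, -2.79520190e+01,
       -6.66589919e-02,  2.06657010e-02,  3.30604553e-05]), 'ee_pos': array([0.16756777, 0.62805917, 0.20564664]), 'tool_rot': array([-1.72885376e-05,  1.30009643e-01,  9.91512728e-01,  5.08762139e-05]), 'ft_force': array([-0.0553874 ,  0.01624144,  0.01294962]), 'moment': array([-0.01449371, -0.03991813,  0.01608036]), 'finger_force': 0.0, 'opening': 0.9975886474458453}
```

```bash
cat >> h.py <<'E'
def lidfit(P):
    # white-lid plane of right bin: points in region z 0.1-0.2
    m=(abs(P[...,0]-.607)<.075)&(abs(P[...,1]+.21)<.08)&(P[...,2]>.1)&(P[...,2]<.2)
    q=P[m]
    for i in range(5):
        c=q.mean(0);n=np.linalg.svd(q-c,full_matrices=False)[2][2];n*=np.sign(n[2])
        d=(P[m]-c)@n; q=P[m][abs(d)<.004]
    return q,c,n
E
python3 - <<'E'
from h import *
for c in("scene","top"):
    f=grab_frame(c);P=cloud(f)
    q,ct,n=lidfit(P)
    ux=np.array([1,0,0])-n*n[0];
    print(c,"lid n",n.round(4),"tilt",np.degrees(np.arccos(n[2])).round(2),len(q),"mean",ct.round(4))
    # rectangle of in-plane points
    x=ux/np.linalg.norm(ux);y=np.cross(n,x)
    ab=np.stack([(q-ct)@x,(q-ct)@y],-1).astype(np.float32)
    r=cv2.minAreaRect(ab);print(r, "centre",(ct+x*r[0][0]+y*r[0][1]).round(4))
    # handle
    m=(abs(P[...,0]-.437)<.05)&(abs(P[...,1])<.06)&(P[...,2]<.06)
    t=P[m&(P[...,2]>.04)];print("ridge top",len(t),t.mean(0).round(4),cv2.minAreaRect((t[:,:2]*1000).astype(np.float32)))
    b=nets.outline_of("handle",c)[0]; k=P[b["pixels"]&(P[...,2]>.003)&(P[...,2]<.06)&m]
    print("all",cv2.minAreaRect((k[:,:2]*1000).astype(np.float32)))
    x0,y0,x1,y1=[int(v) for v in b["box"]]
s=cv2.imread("pics/scene0.png");cv2.imwrite("pics/crop.png",np.hstack([cv2.resize(s[265:330,270:330],(400,433)),cv2.resize(s[215:345,360:540],(400,433))[:, :]]))
E
```

```text
scene lid n [-0.4849  0.2281  0.8443] tilt 32.4 4384 mean [ 0.6067 -0.2095  0.1466]
((-0.001729629933834076, 0.0024089515209198), (0.13616222143173218, 0.1445518285036087), 60.9431037902832) centre [ 0.6052 -0.2074  0.1452]
ridge top 169 [0.4389 0.0019 0.0466] ((438.9771423339844, 2.253131866455078), (59.47431182861328, 14.10306453704834), 77.30318450927734)
all ((438.67864990234375, 2.3894004821777344), (71.43228149414062, 46.16841506958008), 78.3576431274414)
top lid n [-0.4831  0.2257  0.846 ] tilt 32.22 2514 mean [ 0.6064 -0.2068  0.1448]
((-0.0026462189853191376, 0.0016212910413742065), (0.13640756905078888, 0.1452544629573822), 60.73500061035156) centre [ 0.6041 -0.2056  0.1431]
ridge top 102 [0.4386 0.0053 0.045 ] ((438.30133056640625, 4.649635314941406), (59.159629821777344, 13.804000854492188), 77.2175521850586)
all ((438.0702819824219, 4.307086944580078), (72.58844757080078, 46.043636322021484), 76.43257904052734)
```

View pics/scene0.png

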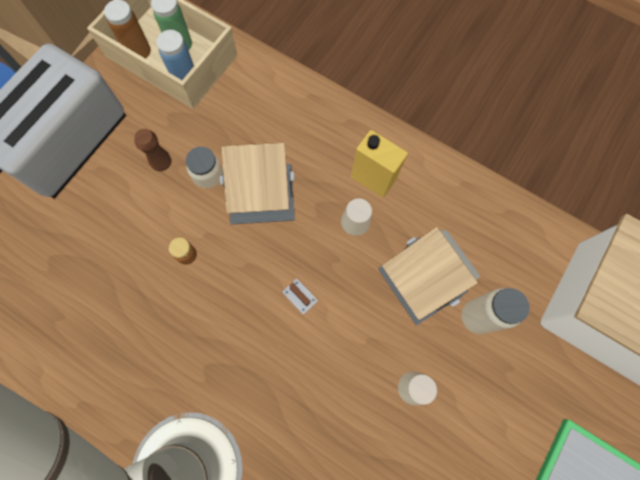

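View pics/crop.png

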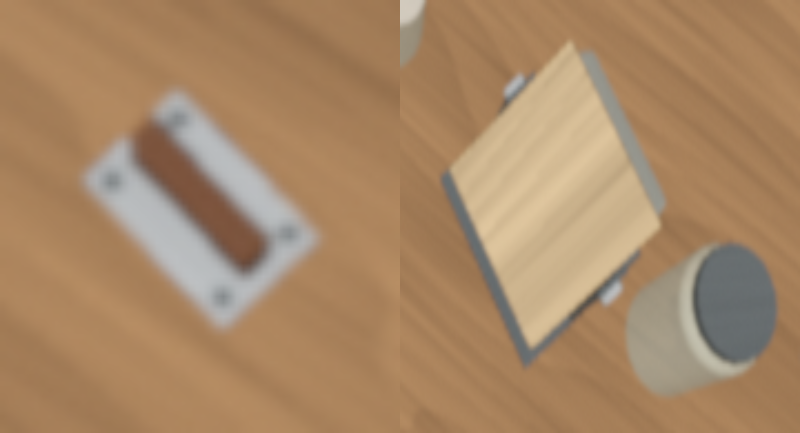

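The scene shows the handle at about (299,296), the right bin's lid at (430,273) and the tall jar beside it at (508,308). The target is therefore the right bin, tilted 32.3° and yawed about -25°. The network results agree with the picture.

```bash
cat >> h.py <<'E'
def rel(p,Rt):
    s=sensors.get_state();R0=q2R(s["tool_rot"])
    w=np.degrees(R.from_matrix(R0.T@Rt).as_rotvec());d=R0.T@(np.array(p)-s["ee_pos"])
    print("t",s["time_s"],"row",w.round(2),d.round(4),"ee",s["ee_pos"].round(4),"q",s["joint_pos"].round(2),"F",s["ft_force"].round(2),s["opening"],s["finger_force"])
def frame(y,z): 
    y=np.array(y)/np.linalg.norm(y);z=np.array(z)/np.linalg.norm(z)
    y=y-z*(y@z);y/=np.linalg.norm(y);return np.stack([np.cross(y,z),y,z],1)
a=np.radians(-12.75)
RG=frame([np.cos(a),np.sin(a),0],[0,0,-1]);HP=np.array([.4387,.0035,0])
N=np.array([-.484,.227,.845]);N/=np.linalg.norm(N);X=np.array([1,0,0.])
X=np.array([-N[0]*N[2],-N[1]*N[2],1-N[2]**2]);X/=np.linalg.norm(X)
RL=frame(X,-N);LC=np.array([.6047,-.2065,.1442])
E
python3 -c "
from h import *
rel(HP+[0,0,.13],RG)"
```

```text
t 1.3 row [ 0.   -0.   87.81] [-0.423  -0.5335  0.0756] ee [0.1676 0.6281 0.2056] q [-1.05  0.5  -0.43  1.55  0.22  1.14 -0.21] F [ 0.2  -0.36 -0.31] 1.001915931651632 0.0
```

Emit:
servo_tool(
  targets=[0,0,88,-0.423,-0.5335,0,-1,0,0,88,-0.423,-0.5335,0,-1,0,0,88,-0.423,-0.5335,0,-1,0,0,88,-0.423,-0.5335,0,-1,0,0,88,-0.423,-0.5335,0,-1,0,0,88,-0.423,-0.5335,0,-1,0,0,88,-0.423,-0.5335,0,-1,0,0,88,-0.423,-0.5335,0,-1,0,0,88,-0.423,-0.5335,0,-1,0,0,88,-0.423,-0.5335,0,-1,0,0,88,-0.423,-0.5335,0.04,-1,0,0,88,-0.423,-0.5335,0.075,-1],
)

```text
time_s: 2.5
ee_pos: [0.4065, 0.0817, 0.1745]
tool_rot: [0.001, 0.783, 0.622, 0.003]
ft_force: [0.4, 0.6, -0.5]
opening: 1.0
finger_force: 0.0
```

```bash
python3 -c "
from h import *
rel(HP+[0,0,.13],RG);rel(HP+[0,0,.013],RG)"
```

```text
t 2.5 row [ 0.28 -0.16 -0.28] [-0.0691  0.0488  0.0446] ee [0.4065 0.0817 0.1745] q [-0.39  0.08  0.13  2.16 -0.01  0.9  -0.48] F [ 0.44  0.65 -0.52] 1.0001487042267188 0.0
t 2.5 row [ 0.28 -0.16 -0.28] [-0.0694  0.0482  0.1616] ee [0.4065 0.0817 0.1745] q [-0.39  0.08  0.13  2.16 -0.01  0.9  -0.48] F [ 0.44  0.65 -0.52] 1.0001487042267188 0.0
```

Emit:
servo_tool(
  targets=[0,0,0,-0.069,0.049,0.06,-1,0,0,0,-0.069,0.049,0.06,-1,0,0,0,-0.069,0.049,0.06,-1,0,0,0,-0.069,0.049,0.06,-1,0,0,0,-0.069,0.049,0.06,-1],
)

```text
time_s: 3.0
ee_pos: [0.4365, 0.0064, 0.1135]
tool_rot: [-0.0, 0.782, 0.623, 0.0]
ft_force: [-0.3, -0.3, -0.9]
opening: 1.001
finger_force: 0.0
```

```bash
python3 -c "
from h import *
f=grab_frame('scene');cv2.imwrite('pics/s1.png',f['frame'])
rel(HP+[0,0,.013],RG)"
```

```text
t 3.05 row [ 0.06 -0.07 -0.07] [-0.0028  0.0025  0.1007] ee [0.4367 0.0067 0.1137] q [-0.26  0.22  0.2   2.17 -0.07  0.76 -0.24] F [-0.3   0.32  0.03] 0.9972332965095859 0.0
```

Emit:
servo_tool(
  targets=[0,0,0,-0.003,0.0025,0.04,-1,0,0,0,-0.003,0.0025,0.07,-1,0,0,0,-0.003,0.0025,0.09,-1,0,0,0,-0.003,0.0025,0.1,-1,0,0,0,-0.003,0.0025,0.1,-1,0,0,0,-0.003,0.0025,0.1,1,0,0,0,-0.003,0.0025,0.1,1,0,0,0,-0.003,0.0025,0.1,1,0,0,0,-0.003,0.0025,0.1,1,0,0,0,-0.003,0.0025,0.1,1,0,0,0,-0.003,0.0025,0.1,1,0,0,0,-0.003,0.0025,0.1,1],
  force=40,
)

```text
time_s: 4.25
ee_pos: [0.4381, 0.0016, 0.013]
tool_rot: [-0.0, 0.782, 0.623, 0.0]
ft_force: [-0.3, -1.1, 0.5]
opening: 0.438
finger_force: 0.0
```

```bash
python3 -c "
from h import *
f=grab_frame('scene');cv2.imwrite('pics/s2.png',f['frame'][180:420,160:480])
rel(HP+[0,0,.013],RG)"
```

```text
t 4.3 row [-0.01 -0.   -0.19] [ 0.002   0.0002 -0.0001] ee [0.4381 0.0016 0.0129] q [-0.21  0.43  0.17  2.21 -0.14  0.51 -0.16] F [ 0.03 -0.45 -0.55] 0.3936011397397602 0.0
```

View pics/s2.png

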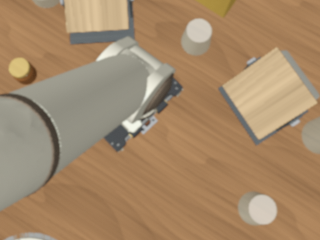

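The crop shows the gripper straddling the handle near (148,125), with the fingers still closing. I'll keep closing, then lift.

Emit:
servo_tool(
  targets=[0,0,0,0,0,0,1,0,0,0,0,0,0,1,0,0,0,0,0,0,1,0,0,0,0,0,0,1,0,0,0,0,0,0,1,0,0,0,0,0,0,1,0,0,0,0,0,0,1,0,0,0,0,0,0,1],
)

```text
time_s: 5.1
ee_pos: [0.438, 0.0017, 0.0129]
tool_rot: [-0.0, 0.782, 0.623, -0.0]
ft_force: [-0.1, 1.1, -0.3]
opening: 0.148
finger_force: 40.0
```

```bash
python3 -c "
from h import *
rel(HP+[0,0,.013],RG)"
```

```text
t 5.1 row [-0.01  0.   -0.19] [ 0.0019  0.0002 -0.0001] ee [0.438  0.0017 0.0129] q [-0.21  0.43  0.17  2.21 -0.14  0.51 -0.16] F [-0.09  1.09 -0.29] 0.14784237457495628 39.99930381774902
```

Emit:
servo_tool(
  targets=[0,0,0,0,0,-0.03,1,0,0,0,0,0,-0.07,1,0,0,0,0,0,-0.11,1,0,0,0,0,0,-0.15,1,0,0,0,0,0,-0.19,1,0,0,0,0,0,-0.22,1,0,0,0,0,0,-0.23,1,0,0,0,0,0,-0.23,1,0,0,0,0,0,-0.23,1],
)

```text
time_s: 6.0
ee_pos: [0.437, 0.0016, 0.2414]
tool_rot: [-0.001, 0.782, 0.623, -0.001]
ft_force: [-0.5, -0.8, -1.4]
opening: 0.147
finger_force: 40.0
```

```bash
python3 -c "
from h import *
rel(LC+N*.10,RL)"
```

```text
t 6.0 row [-32.33  -3.38  11.88] [-0.154   0.1579  0.0124] ee [0.437  0.0016 0.2414] q [-0.28  0.04  0.23  2.03 -0.01  1.07 -0.28] F [-0.53 -0.77 -1.36] 0.14662053344625733 39.999014139175415
```

Emit:
servo_tool(
  targets=[-4,-0.4,1.5,-0.02,0.02,0.0,1,-8,-0.8,3,-0.04,0.04,0.0,1,-12,-1.3,4.5,-0.06,0.06,0.0,1,-16,-1.7,6,-0.08,0.08,0.0,1,-20,-2.1,7.4,-0.1,0.1,0.0,1,-24,-2.5,8.9,-0.12,0.12,0.005,1,-28,-3,10.4,-0.14,0.14,0.01,1,-32.3,-3.4,11.9,-0.154,0.158,0.0124,1,-32.3,-3.4,11.9,-0.154,0.158,0.0124,1,-32.3,-3.4,11.9,-0.154,0.158,0.0124,1,-32.3,-3.4,11.9,-0.154,0.158,0.0124,1,-32.3,-3.4,11.9,-0.154,0.158,0.0124,1],
)

```text
time_s: 7.2
ee_pos: [0.558, -0.1831, 0.2308]
tool_rot: [0.235, 0.81, 0.515, 0.15]
ft_force: [-0.7, 0.3, -1.1]
opening: 0.143
finger_force: 40.0
```

```bash
cat > m.py <<'E'
from h import *
rel(LC+N*.10,RL)
s=sensors.get_state();Rt=q2R(s["tool_rot"]);T=s["ee_pos"]
for c in("scene","top"):
    f=grab_frame(c);P=cloud(f);im=f["frame"];cv2.imwrite(f"pics/{c}_{s['time_s']:.2f}.png",cv2.resize(im[120:360,280:600] if c=="scene" else im[120:360,240:560],(800,600)))
    L=(P-T)@Rt   # tool frame
    m=(abs(L[...,0])<.045)&(abs(L[...,1])<.03)&(L[...,2]>-.012)&(L[...,2]<.03)
    o=nets.outline_of("handle",c)
    print(c,m.sum(),[ (round(d["p"],2),np.round(d["box"])) for d in o[:2]])
    if m.sum()>10: print(np.percentile(L[m],[2,50,98],axis=0).round(4).tolist())
    if o:
        q=L[o[0]["pixels"]&(f["range_z"]>0)];print(len(q),np.percentile(q,[2,50,98],axis=0).round(4).tolist())
E
python3 m.py
```

```text
t 7.2 row [ 0.08 -0.08  0.01] [-0.0014 -0.0022  0.0011] ee [ 0.558  -0.1831  0.2308] q [-0.16  0.02  0.35  2.23  0.36  0.36 -0.55] F [-0.66  0.33 -1.05] 0.14313045635128824 39.99928593635559
scene 162 [(0.63, array([409., 259., 436., 290.]))]
[[-0.0334, 0.0125, 0.0028], [0.0041, 0.0191, 0.0061], [0.0274, 0.0238, 0.0104]]
175 [[-0.0327, 0.0015, -0.0867], [0.0045, 0.0191, 0.0061], [0.027, 0.0382, 0.101]]
top 191 [(0.77, array([394., 210., 429., 227.])), (0.35, array([183., 221., 216., 247.]))]
[[-0.0324, -0.0225, -0.0046], [0.0258, 0.0103, 0.0069], [0.0382, 0.0212, 0.0119]]
216 [[-0.0318, -0.023, -0.0329], [0.0279, 0.0089, 0.0067], [0.0381, 0.022, 0.0998]]
```

```bash
ls pics; cp pics/scene_7.20.png pics/v.png; python3 - <<'E'
from h import *
h=np.array([.002,0,.0127])
for g in(.02,-.0): rel(LC+N*g-RL@h,RL)
E
```

```text
crop.png
s1.png
s2.png
scene0.png
scene_7.20.png
top0.png
top_7.20.png
t 7.4 row [ 0.11 -0.06 -0.03] [-0.003  -0.0024  0.0685] ee [ 0.5579 -0.1835  0.2309] q [-0.16  0.02  0.35  2.23  0.36  0.36 -0.55] F [-0.17 -0.32 -1.54] 0.15008743217890544 39.99923229217529
t 7.4 row [ 0.11 -0.06 -0.03] [-0.0031 -0.0024  0.0885] ee [ 0.5579 -0.1835  0.2309] q [-0.16  0.02  0.35  2.23  0.36  0.36 -0.55] F [-0.17 -0.32 -1.54] 0.15008743217890544 39.99923229217529
```

View pics/scene_7.20.png

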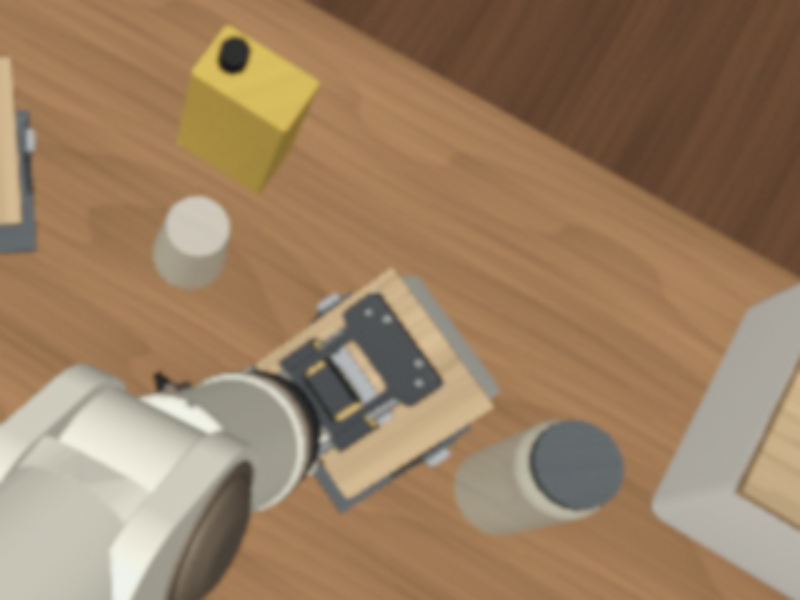

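The crop shows the handle gripped squarely over the right lid at about (360,375), with its ridge parallel to the lid edge and the jar clear. I'll descend.

Emit:
servo_tool(
  targets=[0.1,0,0,-0.003,-0.0024,0.025,1,0.1,0,0,-0.003,-0.0024,0.045,1,0.1,0,0,-0.003,-0.0024,0.06,1,0.1,0,0,-0.003,-0.0024,0.07,1,0.1,0,0,-0.003,-0.0024,0.076,1,0.1,0,0,-0.003,-0.0024,0.078,1,0.1,0,0,-0.003,-0.0024,0.078,1,0.1,0,0,-0.003,-0.0024,0.078,1],
)

```text
time_s: 8.2
ee_pos: [0.5924, -0.2038, 0.1637]
tool_rot: [0.235, 0.811, 0.515, 0.15]
ft_force: [1.5, -0.2, -0.9]
opening: 0.147
finger_force: 40.0
```

```bash
python3 - <<'E'
from h import *
h=np.array([.002,0,.0127])
rel(LC-RL@h,RL)
for i in range(3):
    grab_frame("top");s=sensors.get_state();print((s["ft_force"]@N).round(2))
E
```

```text
t 8.2 row [ 0.02 -0.03 -0.09] [ 0.0007 -0.0001  0.0104] ee [ 0.5924 -0.2038  0.1637] q [ 0.08  0.22  0.15  2.2   0.46  0.19 -0.65] F [ 1.52 -0.17 -0.88] 0.14657239709999478 39.99904990196228
-1.29
-0.43
-0.55
```

Emit:
servo_tool(
  targets=[0,0,0,0.0007,0,0.002,1,0,0,0,0.0007,0,0.004,1,0,0,0,0.0007,0,0.004,1],
)

```text
time_s: 8.65
ee_pos: [0.5948, -0.2034, 0.1602]
tool_rot: [0.235, 0.811, 0.515, 0.15]
ft_force: [-1.1, 0.1, -0.6]
opening: 0.145
finger_force: 40.0
```

```bash
python3 - <<'E'
from h import *
h=np.array([.002,0,.0127])
rel(LC-RL@h,RL)
s=sensors.get_state();print(s["joint_pos"].round(4),(s["ft_force"]@N).round(2))
E
```

```text
t 8.65 row [ 0.01 -0.05 -0.03] [-0.0006  0.0002  0.0063] ee [ 0.5948 -0.2034  0.1602] q [ 0.13  0.23  0.09  2.2   0.53  0.19 -0.72] F [-1.15  0.13 -0.59] 0.14544340312286044 39.99908208847046
[ 0.1312  0.2257  0.0923  2.1987  0.5337  0.1917 -0.7215] 0.09
```

Emit:
servo_tool(
  targets=[0,0,0,0,0,0.002,1,0,0,0,0,0,0.004,1,0,0,0,0,0,0.005,1,0,0,0,0,0,0.005,1,0,0,0,0,0,0.005,1],
)

```text
time_s: 9.15
ee_pos: [0.597, -0.2048, 0.1559]
tool_rot: [0.235, 0.811, 0.515, 0.15]
ft_force: [-0.7, -0.4, -1.4]
opening: 0.145
finger_force: 40.0
```

```bash
cat > c.py <<'E'
from h import *
h=np.array([.002,0,.0127])
rel(LC-RL@h,RL)
for i in range(3):
    grab_frame("top");s=sensors.get_state();print(s["joint_pos"].round(4),(s["ft_force"]@N).round(2),s["moment"].round(2))
E
python3 c.py
```

```text
t 9.15 row [ 0.   -0.03 -0.06] [-0.0003  0.0002  0.0013] ee [ 0.597  -0.2048  0.1559] q [ 0.19  0.24  0.03  2.19  0.62  0.19 -0.8 ] F [-0.69 -0.37 -1.39] 0.14502554724604333 39.99910354614258
[ 0.1908  0.2379  0.0284  2.1941  0.6189  0.1918 -0.8016] -0.18 [0.22 0.79 0.02]
[ 0.1908  0.2379  0.0283  2.1941  0.6191  0.1918 -0.8018] -0.65 [ 0.26  0.77 -0.  ]
[ 0.1909  0.2379  0.0282  2.1941  0.6193  0.1918 -0.8019] -1.24 [ 0.25  0.8  -0.03]
```

Emit:
servo_tool(
  targets=[0,0,0,0,0,0.001,1,0,0,0,0,0,0.002,1,0,0,0,0,0,0.003,1,0,0,0,0,0,0.003,1,0,0,0,0,0,0.003,1],
)

```text
time_s: 9.8
ee_pos: [0.5986, -0.2053, 0.1534]
tool_rot: [0.235, 0.811, 0.515, 0.15]
ft_force: [-2.0, 2.4, 2.0]
opening: 0.144
finger_force: 40.0
```

```bash
python3 c.py
```

```text
t 9.8 row [ 0.01 -0.05 -0.05] [-0.0005  0.0002 -0.0017] ee [ 0.5986 -0.2053  0.1534] q [ 0.22  0.25 -0.    2.19  0.67  0.19 -0.85] F [-2.03  2.41  2.03] 0.14391586053708866 40.000367760658264
[ 0.2207  0.2455 -0.0042  2.1914  0.6661  0.1916 -0.8459] 3.44 [0.41 0.88 0.07]
[ 0.2205  0.2454 -0.0041  2.1914  0.6661  0.1916 -0.8459] 3.92 [0.35 0.85 0.03]
[ 0.2204  0.2455 -0.004   2.1915  0.6661  0.1916 -0.8459] 3.04 [0.4  0.87 0.07]
```

Contact is made at about 4 N. I'll press 2.5 mm further.

Emit:
servo_tool(
  targets=[0,0,0,-0.0005,0,0.001,1,0,0,0,-0.0005,0,0.002,1,0,0,0,-0.0005,0,0.0027,1,0,0,0,-0.0005,0,0.0027,1,0,0,0,-0.0005,0,0.0027,1,0,0,0,-0.0005,0,0.0027,1],
)

```text
time_s: 10.55
ee_pos: [0.5998, -0.2059, 0.1514]
tool_rot: [0.235, 0.811, 0.515, 0.15]
ft_force: [-7.1, 5.1, 7.8]
opening: 0.152
finger_force: 40.0
```

```bash
python3 c.py; python3 m.py
```

```text
t 10.55 row [ 0.03 -0.08 -0.02] [-0.0005  0.0002 -0.0041] ee [ 0.5998 -0.2059  0.1514] q [ 0.25  0.25 -0.03  2.19  0.71  0.19 -0.88] F [-7.06  5.09  7.76] 0.1520270551584843 40.00201463699341
[ 0.2474  0.2517 -0.0329  2.1895  0.7075  0.1918 -0.8836] 10.19 [0.67 1.07 0.2 ]
[ 0.2474  0.2516 -0.0329  2.1895  0.7075  0.1918 -0.8837] 9.78 [0.68 1.05 0.17]
[ 0.2474  0.2516 -0.0329  2.1895  0.7075  0.1918 -0.8836] 11.22 [0.62 1.03 0.24]
t 10.7 row [ 0.03 -0.08 -0.02] [ 0.0017  0.0002 -0.0914] ee [ 0.5998 -0.2059  0.1514] q [ 0.25  0.25 -0.03  2.19  0.71  0.19 -0.88] F [-6.11  5.97  8.17] 0.14464414495859884 40.001919865608215
scene 341 [(0.44, array([423., 256., 445., 288.]))]
[[-0.0444, -0.0281, 0.0037], [-0.012, 0.0195, 0.0109], [0.0436, 0.0295, 0.0146]]
98 [[-0.0165, 0.0153, -0.0038], [0.0053, 0.0206, 0.006], [0.0252, 0.025, 0.012]]
top 280 [(0.7, array([396., 198., 429., 217.])), (0.48, array([182., 222., 216., 244.]))]
[[-0.04, -0.0274, -0.0], [0.0287, 0.012, 0.009], [0.0443, 0.0284, 0.0166]]
207 [[-0.0335, -0.0228, -0.1025], [0.0271, 0.0121, 0.0069], [0.0391, 0.0437, 0.0134]]
```

View pics/top_10.70.png

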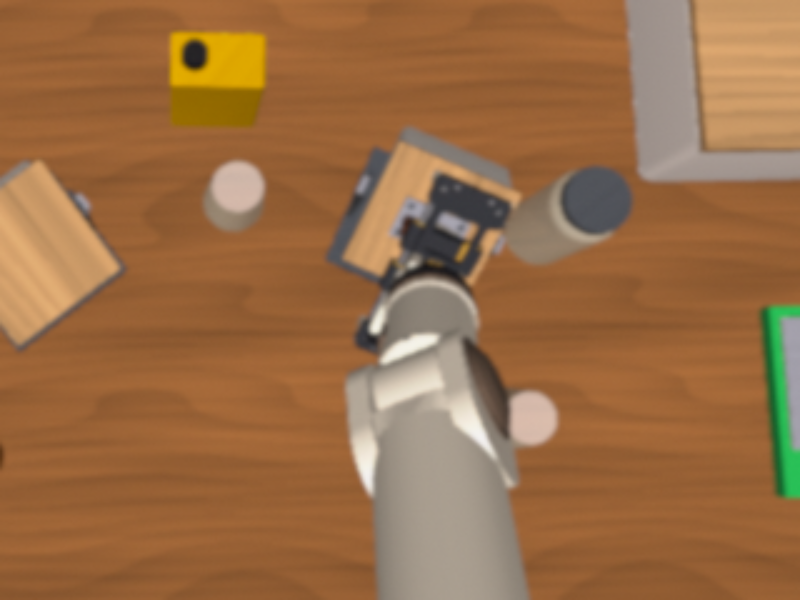

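The top view shows the plate at about (430,220), in the middle of the lid and square to its edges. The jar and tumblers look untouched.

```bash
python3 -c "
from h import *
print(bot.hand_in())"
```

```text
the job is handed in; nothing more can be done
None
```

The job is handed in; no verdict came back. The handle is gripped at 40 N and held centred, square and flush on the right bin's lid (the one beside the tall jar) with about 11 N, and the last picture shows nothing nearby disturbed.

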